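# Sort the pipe fittings into the trays

## Robot

A 7-joint arm with a two-finger parallel gripper is mounted at the origin on the work surface. World frame = base frame: x ahead of the robot, y to its left, z up, the work surface at z = 0. Lengths are in m, angles in rad, forces in N, time in s.
With the tool pointing down it reaches from about 0.425 to 0.925 m from the base axis. Payload 6.8 kg.
Tool frame: the origin (TCP) lies on the centre line of the jaws, within the pads' length; the fingertips stand 19 mm ahead of it and the grasp point (between the pads) is the TCP (tcp_to_tips is the distance from the TCP to the fingertips, in m); x points along the fingers, y is the direction in which the jaws open and shut, and the axes are right-handed (so a half turn about x gives the same grasp; the last joint's range is limited). The gripper opens to 85 mm and grips with 20 to 120 N. Pads are 22 mm wide; open, the fingers measure 114 mm over their backs; the gripper's body (76 mm by 85 mm) begins 54 mm behind the grasp point. The pads swing forward as they close: fully open they stand 13 mm farther back than shut.
Start: joints at [1.078, 0.477, 0.022, 1.555, -0.011, 1.109, -0.083], TCP at [0.253, -0.626, 0.25] pointing down, gripper open.
Joint ranges: [-2.96, 2.96], [-0.34, 2.1], [-1.41, 1.46], [0.24, 2.44], [-1.37, 4.51], [0.17, 1.92], [-2.96, 2.96]. Speed limits (rad/s): [2.39, 2.39, 3.14, 3.14, 3.14, 3.14, 3.14].

## Interface

Orientations are given as a unit quaternion [w, x, y, z].
In Python, from station import get_obs, read_camera, hand_in, spot_in, cut_out, tcp_to_tips gives the robot as it stands.
- The arm moves only by the shell command python3 -m jog 'ROWS' [FORCE]. ROWS is JSON, a list of rows, each an object of numbers: "gripper": the closure, from 0 (fully open) to 1 (shut); "dx", "dy", "dz": the shift along the world's x, y, z in m; "rx", "ry", "rz": the turn, a rotation vector about the world's x, y, z in degrees. In form: [{"gripper": .., "dx": .., "dy": .., "dz": .., "rx": .., "ry": .., "rz": ..}, ...]. A call has 1 to 10 rows; each row is the pose to reach, as a shift and turn from the pose commanded when the call began; what a row does not reach only later rows make up. A row lasts 1/10 s, in which the tool goes at most 50 mm and 8.59 degrees, less where a joint would pass 70% of its speed; a pose out of reach is approached as far as the arm can. A call with a gripper value outside its range is refused whole. The fingers move at their own pace and stop on an object; FORCE is the grip in N (left out, the last holds). Time passes only in rows, so rows that repeat a pose let the fingers close. It gives the time, the measured TCP pose, the force and the opening at its end, in the units of the state.
- get_obs(): the state, without advancing time (a new reading comes with each control period).
- read_camera(name): name is "scene" or "top" or "wrist"; returns a dict with "pixels" (384x512x3 uint8, blue, green, red), "range_z" (384x512 float32, m along the optical axis (not along the pixel's ray), 0 where there is no reading), "camera_matrix" (3x3 intrinsics, pixels), "cam_to_world" (4x4, takes a point from camera to world coordinates). Camera axes: x right, y down, z forward; pixel columns grow to the right and rows downward; lengths in m; the calibration is good to about 2 mm. The wrist camera is an equidistant fisheye: a pixel r from the principal point sees the ray r / f radians off the axis. A picture is of the moment at which its call begins.
- hand_in(): hands the job in, once; it reports no verdict.
Trained networks look in the newest picture that a camera, given by its name, has taken for a name from the list of things; names that differ only in an ending like _2 or _b are one class to them, and where a whole thing is asked for, a point or a joint stands for the part that bears it (a point fixed in the world has none). Each returns a list of dicts, best first, with "conf" (0 to 1); they miss things now and then, are a little off and sometimes report something else, mostly with a low value. They report only what shows in the picture. A call takes as long as a camera call. They do not tell look-alikes from the thing itself.
- spot_in(camera, label): "box" ([centre column, centre row, width, height] in pixels, round what is visible of it).
- cut_out(camera, label): "mask" (384x512 bool, what is visible of it) and "box" ([centre column, centre row, width, height] in pixels, round what is visible of it).
The state is a dict: "t": time; "q": joint angles; "joint_vel": joint speeds; "joint_torque": joint torques, N m; "eef_pos": TCP position; "tool_rot": TCP orientation; "contact_force": force on the tool from outside, world axes, zero at the start; "torque": the same for the moment, N m; "gripper_width": opening from 0.0 (shut) to 1.0 (fully open).
Only numpy, scipy, OpenCV 4.12 (cv2) and the standard library are available. Lean on these libraries where they do the work, as an engineer would, in place of code of your own. Each camera call takes 0.05 s, during which the arm holds its last target. There are 200 camera calls.

## Task

Sort the five pipe fittings left on the bench: the two copper ones go in the blue tray, the two brass ones (the barbed hose tail and the valve with the red handle) in the yellow tray, and the grey plastic one in the red tray. Set each down on the floor of its tray the same way up as it is now, none leaning or lying on another. Leave the tape measure and the little green tin where they are.

Things in the scene. Friction and masses are not known exactly. Their poses are not given: they have to be found in the camera images.
- coupling: loose copper pipe coupling: a plain tube of 28 mm outer diameter and 50 mm height with a thin bead round its middle, standing on end. About 0.07 kg. Origin: centre of its underside; z is its axis, up.
- elbow: loose copper 90 degree elbow lying flat, 66 x 66 mm outline, 28 mm high: two round legs, 28 mm diameter, whose axes meet at (-18, -18) mm and run along its +x and +y, each 52 mm long from there. Origin: underside, about the middle of the outline; z up. Grip across a leg: at (20, -18) mm closing along y, or at (-18, 20) mm closing along x. About 0.09 kg.
- hosetail: loose brass hose tail standing on its hexagonal foot: hexagon 38 mm across flats (44 mm across corners), 16 mm high; above it a round barbed spout of 26 to 28 mm diameter up to 52 mm height. About 0.13 kg. Origin: centre of its underside; z is its axis, up.
- valve: loose brass ball valve lying along its x axis, 72 mm long, 34 mm high: a square middle 32 mm long and 36 mm wide (y) between hexagonal ends 39 mm wide. On top a fixed red bar handle, 46 (x) x 12 (y) mm, up to 51 mm height. Grip across the middle, closing along its y, handle between the fingers. About 0.25 kg. Origin: centre of underside; z up.
- reducer: loose grey plastic pipe reducer standing on its wide end: 44 mm diameter up to 22 mm height, then a cone, then a neck of 32 mm diameter from 30 to 52 mm height. About 0.05 kg. Origin: centre of its underside; z is its axis, up.
- tray_blue: fixed open blue plastic tray, 140 (its x) x 170 (its y) x 32 mm high outside, walls and floor 4 mm thick. Origin: centre of its underside, on the bench (its inner floor is 4 mm above). z up. It is turned by at most 0.15 rad.
- tray_yellow: fixed open yellow plastic tray, 140 (its x) x 170 (its y) x 32 mm high outside, walls and floor 4 mm thick. Origin: centre of its underside, on the bench (its inner floor is 4 mm above). z up. It is turned by at most 0.15 rad.
- tray_red: fixed open red plastic tray, 140 (its x) x 170 (its y) x 32 mm high outside, walls and floor 4 mm thick. Origin: centre of its underside, on the bench (its inner floor is 4 mm above). z up. It is turned by at most 0.15 rad.
- tape: loose black tape measure with an orange disc on top, 62 x 62 x 34 mm, with a small steel hook; not to be moved. Origin: centre of its underside; z up.
- flux_tin: loose green tin with a white lid, 54 mm diameter, 40 mm high; not to be moved. Origin: centre of its underside; z up.
Mind the look-alikes: they are no part of the job. What is meant by the tray_yellow is not pink, and is the larger of those in its own colour.

How it is judged:
By the outcome, as a careful person would: the job done as asked, in the order asked, and still so for the second after the job is handed in, with the robot touching nothing.
It also fails if it takes over 122 s, if anything falls off the work surface, if the arm or the gripper's body presses on something with over 40 N, if the wrist force passes 120 N, or if a joint passes its speed limit or range.

## Working session

There is one attempt and no reset: what is moved stays moved. The work goes in short steps, Python scripts to look and compute and a shell command to move; the robot and the scene stay as the last step left them, time stands still between calls to the robot, and variables do not carry over. Pictures are saved under pics/ and viewed, about 12 in all and at most 16, crops included, and the job is handed in when it is done.

```bash
mkdir -p pics; ls
python3 - <<'E'
from station import *
import cv2,numpy as np
o=get_obs();print({k:np.round(v,3) for k,v in o.items()}, tcp_to_tips)
for n in ["scene","top"]:
    c=read_camera(n);cv2.imwrite(f"pics/{n}0.png",c["pixels"]);print(n,c["camera_matrix"].round(1).tolist(),c["cam_to_world"].round(3).tolist())
    for l in "coupling elbow hosetail valve reducer tray_blue tray_yellow tray_red tape flux_tin".split():
        print(l,[(np.round(d["box"]).astype(int).tolist(),round(d["conf"],2)) for d in spot_in(n,l)])
E
```

```text
pics
{'t': np.float64(0.0), 'q': array([ 1.078,  0.478,  0.022,  1.556, -0.012,  1.109, -0.083]), 'joint_vel': array([-0.001,  0.001,  0.001, -0.001, -0.001,  0.001,  0.   ]), 'joint_torque': array([-0.0000e+00, -5.9646e+01,  1.6070e+00, -2.8120e+01,  1.2000e-02,
        9.0000e-03,  0.0000e+00]), 'eef_pos': array([ 0.253, -0.625,  0.249]), 'tool_rot': array([-0.135, -0.694, -0.136,  0.694]), 'contact_force': array([0.249, 0.289, 0.072]), 'torque': array([-0.009,  0.015, -0.045]), 'gripper_width': np.float64(0.995)} 0.019
scene [[377.6, 0.0, 259.1], [0.0, 377.6, 190.5], [0.0, 0.0, 1.0]] [[-0.105, 0.868, -0.485, 1.11], [0.994, 0.087, -0.06, 0.032], [-0.01, -0.488, -0.873, 1.136], [0.0, 0.0, 0.0, 1.0]]
coupling [([368, 168, 10, 14], 0.44)]
elbow [([216, 170, 26, 20], 0.71)]
hosetail [([294, 184, 14, 19], 0.71)]
valve [([254, 178, 22, 14], 0.59)]
reducer [([189, 152, 13, 16], 0.64)]
tray_blue []
tray_yellow [([367, 125, 55, 44], 0.86), ([367, 290, 44, 39], 0.74), ([369, 168, 11, 15], 0.65), ([357, 228, 55, 49], 0.64)]
tray_red [([268, 223, 57, 46], 0.81)]
tape [([336, 180, 22, 19], 0.81)]
flux_tin [([141, 179, 21, 24], 0.56), ([214, 169, 28, 14], 0.54)]
top [[360.1, 0.0, 251.4], [0.0, 360.1, 187.8], [0.0, 0.0, 1.0]] [[-0.006, -0.984, 0.178, 0.301], [-1.0, 0.008, 0.011, -0.069], [-0.012, -0.177, -0.984, 1.001], [0.0, 0.0, 0.0, 1.0]]
coupling [([306, 209, 31, 24], 0.65), ([113, 229, 18, 11], 0.41)]
elbow [([306, 208, 32, 27], 0.6)]
hosetail [([204, 197, 16, 15], 0.74), ([114, 229, 12, 6], 0.58)]
valve [([258, 201, 26, 23], 0.73)]
reducer [([349, 231, 19, 16], 0.57)]
tray_blue [([330, 143, 67, 53], 0.77)]
tray_yellow [([131, 150, 64, 49], 0.71), ([110, 306, 80, 74], 0.68), ([132, 86, 48, 41], 0.65)]
tray_red [([237, 142, 71, 55], 0.76)]
tape [([155, 209, 30, 27], 0.65)]
flux_tin [([396, 186, 23, 23], 0.91)]
```

View pics/scene0.png

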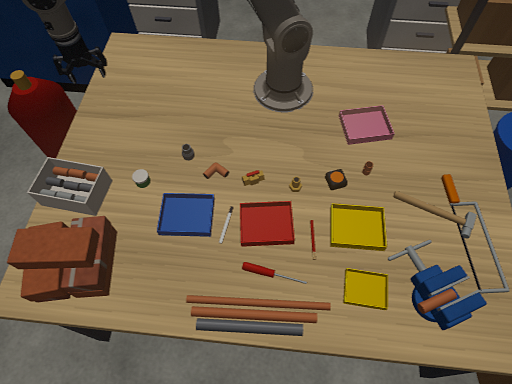

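View pics/top0.png

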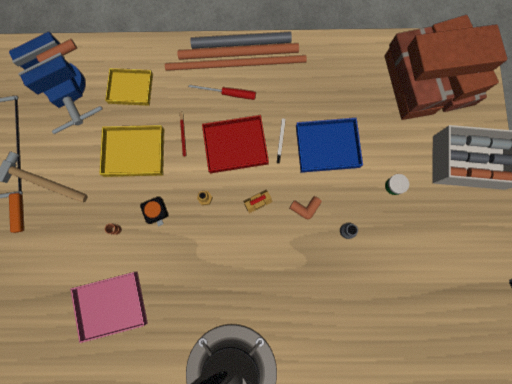

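The top view shows:
- **Trays:** blue (330,143), red (236,143), large yellow (132,150). The look-alikes are the small yellow (129,87) and the pink one (109,305).
- **Fittings:** coupling (113,229), hose tail (204,197), valve (258,201), elbow (306,207), reducer (348,230).
- **Leave alone:** tape (154,209) and tin (397,184). The loose pipes and the box of fittings at (480,155) aren't part of the job.

Next I'll measure from both depth views.

```bash
cat > h.py <<'E'
from station import *
import cv2,numpy as np
def cloud(c,wrist=False):
    K=c["camera_matrix"];T=c["cam_to_world"];z=c["range_z"]
    v,u=np.mgrid[:z.shape[0],:z.shape[1]]
    x=(u-K[0,2])/K[0,0];y=(v-K[1,2])/K[1,1]
    if wrist:
        r=np.hypot(x,y);s=np.tan(np.minimum(r,1.4))/np.maximum(r,1e-9);x=x*s;y=y*s
    P=np.stack([x*z,y*z,z],-1)@T[:3,:3].T+T[:3,3]
    P[z<=0]=np.nan
    return P
def near(P,xy,r,zmin=.006):
    return P[(np.hypot(P[...,0]-xy[0],P[...,1]-xy[1])<r)&(P[...,2]>zmin)]
E
python3 - <<'E'
from h import *
t=read_camera("top");s=read_camera("scene")
T=cloud(t);S=cloud(s)
px=dict(coupling=(113,229),hosetail=(204,197),valve=(258,201),elbow=(306,207),reducer=(348,230),tape=(154,209),tin=(397,184))
for n,(u,v) in px.items():
    c=T[v,u,:2]
    for nm,C in(("top",T),("scene",S)):
        for _ in range(2):
            p=near(C,c,.05)
            if len(p)==0: break
            mid=(np.percentile(p[:,:2],3,0)+np.percentile(p[:,:2],97,0))/2
        if len(p)==0: print(n,nm,"none",c);continue
        r=cv2.minAreaRect((p[:,:2]*1000).astype(np.float32))
        print(n,nm,len(p),"mid",mid.round(3),"zmax",np.percentile(p[:,2],[50,95,99]).round(3),"rect",np.round(r[0],0),np.round(r[1],0),round(r[2]))
for n,(u,v) in dict(blue=(330,143),red=(236,143),yellow=(132,150)).items():
    c=T[v,u,:2]
    for nm,C in(("top",T),("scene",S)):
        p=near(C,c,.125,.015);p=p[p[:,2]<.045];r=cv2.minAreaRect((p[:,:2]*1000).astype(np.float32))
        print(n,nm,"floor z",round(T[v,u,2],4),len(p),"zmax",np.percentile(p[:,2],95).round(3),"rect",np.round(r[0],0),np.round(r[1],0),round(r[2],1))
# bench zero
for nm,C in(("top",T),("scene",S)):
    q=C[(np.abs(C[...,0]-.35)<.03)&(np.abs(C[...,1])<.1)];print(nm,"bench",np.nanmedian(q[:,2]),np.nanstd(q[:,2]))
w=read_camera("wrist");cv2.imwrite("pics/w0.png",w["pixels"]);print(w["camera_matrix"],w["cam_to_world"].round(3))
crop=t["pixels"][120:245,90:415];cv2.imwrite("pics/crop0.png",cv2.resize(crop,None,fx=2.4,fy=2.4,interpolation=cv2.INTER_CUBIC))
E
```

```text
coupling top 139 mid [0.368 0.317] zmax [0.032 0.051 0.052] rect [369. 317.] [28. 27.] 50
coupling scene 112 mid [0.37  0.321] zmax [0.033 0.051 0.053] rect [378. 325.] [86. 40.] 49
hosetail top 171 mid [0.453 0.071] zmax [0.036 0.054 0.055] rect [451.  71.] [34. 39.] 40
hosetail scene 138 mid [0.457 0.075] zmax [0.031 0.054 0.058] rect [441.  68.] [70. 42.] 21
valve top 376 mid [ 0.441 -0.074] zmax [0.033 0.052 0.053] rect [443. -74.] [39. 72.] 26
valve scene 243 mid [ 0.448 -0.07 ] zmax [0.033 0.052 0.055] rect [452. -65.] [56. 74.] 30
elbow top 383 mid [ 0.422 -0.205] zmax [0.025 0.03  0.031] rect [ 432. -206.] [66. 65.] 57
elbow scene 234 mid [ 0.427 -0.201] zmax [0.025 0.03  0.032] rect [ 431. -202.] [69. 67.] 59
reducer top 233 mid [ 0.36  -0.316] zmax [0.045 0.055 0.055] rect [ 359. -318.] [43. 37.] 18
reducer scene 162 mid [ 0.365 -0.316] zmax [0.032 0.055 0.057] rect [ 365. -313.] [63. 50.] 54
tape top 574 mid [0.417 0.208] zmax [0.033 0.037 0.038] rect [414. 208.] [75. 62.] 23
tape scene 353 mid [0.422 0.213] zmax [0.033 0.039 0.041] rect [420. 212.] [89. 67.] 31
tin top 38
[... 275 characters left out ...]
max 0.035 rect [ 601. -273.] [143. 171.] 4.5
red top floor z 0.0038 544 zmax 0.034 rect [607. -12.] [141. 170.] 8.6
red scene floor z 0.0038 464 zmax 0.035 rect [606.  -9.] [143. 170.] 8.1
yellow top floor z 0.0077 663 zmax 0.034 rect [589. 280.] [141. 172.] 1.0
yellow scene floor z 0.0077 538 zmax 0.035 rect [588. 283.] [144. 171.] 0.5
top bench -9.611741320414424e-06 0.001837807329056068
scene bench 0.0005068331401075765 0.0023407191415297968
[[297.31863964   0.         258.46828441]
 [  0.         297.31863964 191.78502998]
 [  0.           0.           1.        ]] [[ 0.375 -0.881 -0.287  0.327]
 [-0.927 -0.357 -0.116 -0.595]
 [ 0.     0.31  -0.951  0.374]
 [ 0.     0.     0.     1.   ]]
```

View pics/crop0.png

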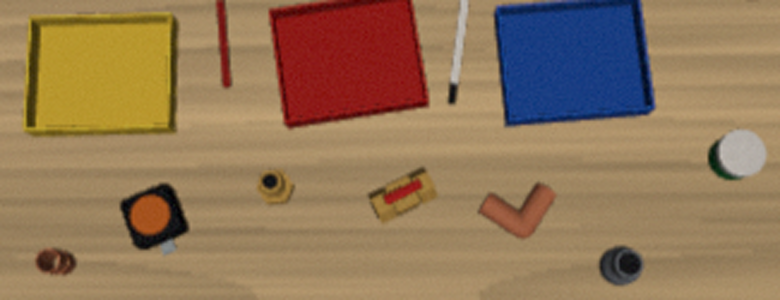

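Both views give heights that match the text: coupling, hose tail and reducer 51–55 mm, elbow 30 mm, trays 34 mm. Positions agree to about 4 mm, so I'll use the averages.

Candidates considered:
- **Yellow tray:** (132,150) measures 141x172 mm, so I'm taking it over the small yellow (129,87) and the pink (109,305).
- **Copper:** elbow (306,207) and coupling (113,229), not the long pipes (240,55) or the boxed pieces (480,155).
- **Brass:** hose tail (204,197) and valve (258,201).
- **Grey:** reducer (348,230), not the boxed grey pieces.

The close crop agrees with these choices. I'll go above the elbow's +y leg first.

```bash
python3 -m jog '[{"gripper":0.3,"dx":0.176,"dy":0.448,"dz":-0.05,"rz":36},{"gripper":0.3,"dx":0.176,"dy":0.448,"dz":-0.05,"rz":36},{"gripper":0.3,"dx":0.176,"dy":0.448,"dz":-0.05,"rz":36},{"gripper":0.3,"dx":0.176,"dy":0.448,"dz":-0.05,"rz":36},{"gripper":0.3,"dx":0.176,"dy":0.448,"dz":-0.05,"rz":36},{"gripper":0.3,"dx":0.176,"dy":0.448,"dz":-0.05,"rz":36},{"gripper":0.3,"dx":0.176,"dy":0.448,"dz":-0.05,"rz":36},{"gripper":0.3,"dx":0.176,"dy":0.448,"dz":-0.05,"rz":36},{"gripper":0.3,"dx":0.176,"dy":0.448,"dz":-0.05,"rz":36},{"gripper":0.3,"dx":0.176,"dy":0.448,"dz":-0.05,"rz":36}]' 40
cat > st.py <<'E'
from h import *
o=get_obs();w,x,y,z=o["tool_rot"]
print("t",round(o["t"],2),"pos",o["eef_pos"].round(4),"jaw",round(np.degrees(np.arctan2(1-2*(x*x+z*z),2*(x*y-w*z))),1),"down",round(2*(x*z-w*y),4),"w",round(o["gripper_width"],3),"F",o["contact_force"].round(1),"q",np.round(o["q"],2))
E
python3 st.py
```

```text
t 1.25 pos [ 0.2534 -0.6256  0.2503] jaw -68.0 down -1.0 w 1.002 F [ 0.   0.2 -0.5] q [ 1.08  0.48  0.02  1.56 -0.01  1.11 -0.08]$[0]: bad value
```

```bash
python3 -m jog '[{"gripper":0.3,"dx":0.176,"dy":0.448,"dz":-0.05,"rx":0,"ry":0,"rz":36}]' 40; python3 -m jog 2>&1 | head; python3 st.py
```

```text
t: 1.35
eef_pos: [0.2675, -0.5844, 0.2454]
tool_rot: [-0.186, -0.682, -0.183, 0.684]
contact_force: [0.6, -0.1, 0.3]
gripper_width: 0.855
invalid input
t 1.35 pos [ 0.2675 -0.5844  0.2454] jaw -59.7 down -1.0 w 0.855 F [ 0.6 -0.1  0.3] q [ 1.05  0.43 -0.02  1.64  0.01  1.07 -0.01]
```

```bash
R='x'; python3 -m jog '[{"gripper":0.3,"dx":0.161,"dy":0.405,"dz":-0.06,"rx":0,"ry":0,"rz":27.5},{"gripper":0.3,"dx":0.161,"dy":0.405,"dz":-0.06,"rx":0,"ry":0,"rz":27.5},{"gripper":0.3,"dx":0.161,"dy":0.405,"dz":-0.06,"rx":0,"ry":0,"rz":27.5},{"gripper":0.3,"dx":0.161,"dy":0.405,"dz":-0.06,"rx":0,"ry":0,"rz":27.5},{"gripper":0.3,"dx":0.161,"dy":0.405,"dz":-0.06,"rx":0,"ry":0,"rz":27.5},{"gripper":0.3,"dx":0.161,"dy":0.405,"dz":-0.06,"rx":0,"ry":0,"rz":27.5},{"gripper":0.3,"dx":0.161,"dy":0.405,"dz":-0.06,"rx":0,"ry":0,"rz":27.5},{"gripper":0.3,"dx":0.161,"dy":0.405,"dz":-0.06,"rx":0,"ry":0,"rz":27.5},{"gripper":0.3,"dx":0.161,"dy":0.405,"dz":-0.06,"rx":0,"ry":0,"rz":27.5},{"gripper":0.3,"dx":0.161,"dy":0.405,"dz":-0.06,"rx":0,"ry":0,"rz":27.5}]'
python3 st.py
python3 - <<'E'
from h import *
w=read_camera("wrist");cv2.imwrite("pics/w1.png",w["pixels"])
P=cloud(w,True)
for n,c in dict(elbow=(.432,-.204),valve=(.445,-.071)).items():
    p=near(P,c,.06,.008);p=p[p[:,2]<.07]
    r=cv2.minAreaRect((p[:,:2]*1000).astype(np.float32));print(n,len(p),np.percentile(p[:,2],[50,98]).round(3),np.round(r[0],1),np.round(r[1],1),round(r[2],1))
    # fit elbow
q=P[(abs(P[...,0]-.48)<.02)&(abs(P[...,1]+.13)<.03)];print("bench",np.nanmedian(q[:,2]))
E
```

```text
t: 2.35
eef_pos: [0.4345, -0.1686, 0.1851]
tool_rot: [0.346, 0.617, 0.347, -0.616]
contact_force: [-0.4, 0.3, 0.1]
gripper_width: 0.698
t 2.35 pos [ 0.4345 -0.1686  0.1851] jaw -31.3 down -1.0 w 0.698 F [-0.4  0.3  0.1] q [ 0.54  0.24 -0.35  2.09  0.11  0.83 -0.41]
elbow 2514 [0.026 0.029] [ 432.2 -202.9] [66.7 66.5] 56.5
valve 2951 [0.034 0.052] [441.7 -71.6] [39.6 73. ] 26.1
bench 0.00030773457379601465
```

View pics/w1.png

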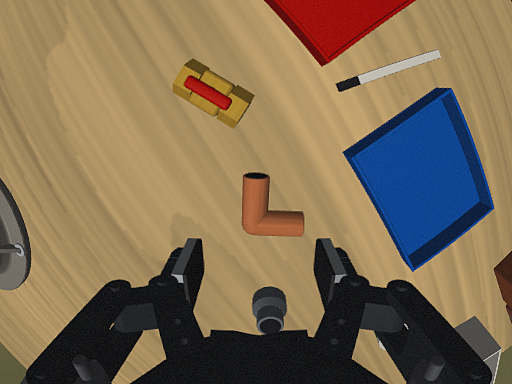

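The wrist view shows the elbow at (270,205), its +y leg at (256,190), clear of the valve at (213,93). Depth puts it at (0.432,-0.203), yaw -33.5°, which agrees with the fixed cameras. Now I'll descend and close.

```bash
python3 -m jog '[{"gripper":0.3,"dx":-0.0065,"dy":-0.008,"dz":-0.04,"rx":0,"ry":0,"rz":-2},{"gripper":0.3,"dx":-0.0065,"dy":-0.008,"dz":-0.08,"rx":0,"ry":0,"rz":-2},{"gripper":0.3,"dx":-0.0065,"dy":-0.008,"dz":-0.12,"rx":0,"ry":0,"rz":-2},{"gripper":0.3,"dx":-0.0065,"dy":-0.008,"dz":-0.145,"rx":0,"ry":0,"rz":-2},{"gripper":0.3,"dx":-0.0065,"dy":-0.008,"dz":-0.161,"rx":0,"ry":0,"rz":-2},{"gripper":0.3,"dx":-0.0065,"dy":-0.008,"dz":-0.161,"rx":0,"ry":0,"rz":-2},{"gripper":0.3,"dx":-0.0065,"dy":-0.008,"dz":-0.161,"rx":0,"ry":0,"rz":-2}]' 40; python3 st.py
```

```text
t: 3.1
eef_pos: [0.426, -0.1834, 0.0244]
tool_rot: [-0.332, -0.624, -0.332, 0.624]
contact_force: [0.5, 0.1, -1.1]
gripper_width: 0.701
t 3.1 pos [ 0.426  -0.1834  0.0244] jaw -33.9 down -1.0 w 0.701 F [ 0.5  0.1 -1.1] q [ 0.47  0.51 -0.24  2.19  0.27  0.46 -0.57]
```

```bash
python3 -m jog '[{"gripper":0.3,"dx":0.002,"dy":0.006,"dz":0,"rx":0,"ry":0,"rz":0},{"gripper":0.3,"dx":0.002,"dy":0.006,"dz":0,"rx":0,"ry":0,"rz":0},{"gripper":0.9,"dx":0.002,"dy":0.006,"dz":0,"rx":0,"ry":0,"rz":0},{"gripper":0.9,"dx":0.002,"dy":0.006,"dz":0,"rx":0,"ry":0,"rz":0},{"gripper":0.9,"dx":0.002,"dy":0.006,"dz":0,"rx":0,"ry":0,"rz":0},{"gripper":0.9,"dx":0.002,"dy":0.006,"dz":0,"rx":0,"ry":0,"rz":0},{"gripper":0.9,"dx":0.002,"dy":0.006,"dz":0,"rx":0,"ry":0,"rz":0},{"gripper":0.9,"dx":0.002,"dy":0.006,"dz":0,"rx":0,"ry":0,"rz":0}]' 40; python3 st.py
```

```text
t: 3.9
eef_pos: [0.4283, -0.1765, 0.0248]
tool_rot: [0.333, 0.624, 0.332, -0.624]
contact_force: [-2.0, 1.2, 6.9]
gripper_width: 0.307
t 3.9 pos [ 0.4283 -0.1765  0.0248] jaw -33.9 down -1.0 w 0.307 F [-2.   1.2  6.9] q [ 0.46  0.51 -0.24  2.19  0.27  0.46 -0.59]
```

```bash
python3 -m jog '[{"gripper":0.9,"dx":0,"dy":0,"dz":0.04,"rx":0,"ry":0,"rz":0},{"gripper":0.9,"dx":0,"dy":0,"dz":0.08,"rx":0,"ry":0,"rz":0},{"gripper":0.9,"dx":0.035,"dy":-0.01,"dz":0.1,"rx":0,"ry":0,"rz":8},{"gripper":0.9,"dx":0.07,"dy":-0.02,"dz":0.1,"rx":0,"ry":0,"rz":16},{"gripper":0.9,"dx":0.105,"dy":-0.03,"dz":0.1,"rx":0,"ry":0,"rz":24},{"gripper":0.9,"dx":0.14,"dy":-0.04,"dz":0.1,"rx":0,"ry":0,"rz":32},{"gripper":0.9,"dx":0.158,"dy":-0.044,"dz":0.1,"rx":0,"ry":0,"rz":38},{"gripper":0.9,"dx":0.158,"dy":-0.044,"dz":0.1,"rx":0,"ry":0,"rz":38},{"gripper":0.9,"dx":0.158,"dy":-0.044,"dz":0.07,"rx":0,"ry":0,"rz":38},{"gripper":0.9,"dx":0.158,"dy":-0.044,"dz":0.07,"rx":0,"ry":0,"rz":38}]'; python3 st.py
```

```text
t: 4.9
eef_pos: [0.5822, -0.2197, 0.0907]
tool_rot: [0.515, 0.481, 0.52, -0.483]
contact_force: [-1.1, 0.0, -1.8]
gripper_width: 0.312
t 4.9 pos [ 0.5822 -0.2197  0.0907] jaw 4.0 down -1.0 w 0.312 F [-1.1  0.  -1.8] q [ 0.57  0.61 -0.42  1.78  0.33  0.82  0.06]
```

```bash
python3 -m jog '[{"gripper":0.9,"dx":0,"dy":0,"dz":-0.03,"rx":0,"ry":0,"rz":0},{"gripper":0.9,"dx":0,"dy":0,"dz":-0.05,"rx":0,"ry":0,"rz":0},{"gripper":0.9,"dx":0,"dy":0,"dz":-0.065,"rx":0,"ry":0,"rz":0},{"gripper":0.9,"dx":0,"dy":0,"dz":-0.065,"rx":0,"ry":0,"rz":0},{"gripper":0.9,"dx":0,"dy":0,"dz":-0.065,"rx":0,"ry":0,"rz":0},{"gripper":0.4,"dx":0,"dy":0,"dz":-0.065,"rx":0,"ry":0,"rz":0},{"gripper":0.4,"dx":0,"dy":0,"dz":-0.065,"rx":0,"ry":0,"rz":0},{"gripper":0.4,"dx":0,"dy":0,"dz":-0.065,"rx":0,"ry":0,"rz":0},{"gripper":0.4,"dx":0,"dy":0,"dz":-0.02,"rx":0,"ry":0,"rz":0},{"gripper":0.4,"dx":0,"dy":0,"dz":0.03,"rx":0,"ry":0,"rz":0}]'; python3 st.py
```

```text
t: 5.9
eef_pos: [0.5845, -0.2199, 0.1235]
tool_rot: [0.516, 0.481, 0.519, -0.482]
contact_force: [1.3, -0.4, 0.8]
gripper_width: 0.598
t 5.9 pos [ 0.5845 -0.2199  0.1235] jaw 4.1 down -1.0 w 0.598 F [ 1.3 -0.4  0.8] q [ 0.58  0.58 -0.44  1.76  0.3   0.88  0.08]
```

```bash
python3 -m jog '[{"gripper":0.3,"dx":-0.215,"dy":0.539,"dz":0.075,"rx":0,"ry":0,"rz":0},{"gripper":0.3,"dx":-0.215,"dy":0.539,"dz":0.075,"rx":0,"ry":0,"rz":0},{"gripper":0.3,"dx":-0.215,"dy":0.539,"dz":0.075,"rx":0,"ry":0,"rz":0},{"gripper":0.3,"dx":-0.215,"dy":0.539,"dz":0.075,"rx":0,"ry":0,"rz":0},{"gripper":0.3,"dx":-0.215,"dy":0.539,"dz":0.075,"rx":0,"ry":0,"rz":0},{"gripper":0.3,"dx":-0.215,"dy":0.539,"dz":0.075,"rx":0,"ry":0,"rz":0},{"gripper":0.3,"dx":-0.215,"dy":0.539,"dz":0.075,"rx":0,"ry":0,"rz":0},{"gripper":0.3,"dx":-0.215,"dy":0.539,"dz":0.075,"rx":0,"ry":0,"rz":0},{"gripper":0.3,"dx":-0.215,"dy":0.539,"dz":0.075,"rx":0,"ry":0,"rz":0},{"gripper":0.3,"dx":-0.215,"dy":0.539,"dz":0.075,"rx":0,"ry":0,"rz":0}]'; python3 st.py
```

```text
t: 6.9
eef_pos: [0.4014, 0.2419, 0.189]
tool_rot: [0.518, 0.482, 0.517, -0.481]
contact_force: [1.7, 1.0, -0.4]
gripper_width: 0.7
t 6.9 pos [0.4014 0.2419 0.189 ] jaw 4.1 down -1.0 w 0.7 F [ 1.7  1.  -0.4] q [-0.09  0.28 -0.67  2.06  0.23  0.87 -0.82]
```

```bash
python3 -m jog '[{"gripper":0.3,"dx":-0.015,"dy":0.035,"dz":0,"rx":0,"ry":0,"rz":0},{"gripper":0.3,"dx":-0.03,"dy":0.07,"dz":0,"rx":0,"ry":0,"rz":0},{"gripper":0.3,"dx":-0.03,"dy":0.07,"dz":0,"rx":0,"ry":0,"rz":0},{"gripper":0.3,"dx":-0.03,"dy":0.07,"dz":0,"rx":0,"ry":0,"rz":0}]'; python3 st.py;python3 - <<'E'
from h import *
w=read_camera("wrist");P=cloud(w,True);t=read_camera("top");Q=cloud(t)
print("see", [(np.round(d["box"]).tolist(),round(d["conf"],2)) for d in spot_in("wrist","coupling")])
for n,c,r in(("coupling",(.37,.319),.04),("tape",(.418,.21),.06),("hosetail",(.454,.073),.04)):
    p=near(P,c,r,.008);p=p[p[:,2]<.07]
    if len(p)<20: print(n,len(p));continue
    a=cv2.minAreaRect((p[:,:2]*1000).astype(np.float32));print(n,len(p),np.percentile(p[:,2],[50,98]).round(3),np.round(a[0],1),np.round(a[1],1),round(a[2],1))
p=near(Q,(.61,-.24),.06,.012);a=cv2.minAreaRect((p[p[:,2]<.034][:,:2]*1000).astype(np.float32));print("elbow top",np.percentile(p[:,2],[50,95]).round(3),np.round(a[0]),np.round(a[1]))
im=np.hstack([cv2.resize(w["pixels"],(512,384)),cv2.resize(t["pixels"][110:180,285:375],(288,224))if 0 else cv2.copyMakeBorder(cv2.resize(t["pixels"][110:180,285:375],(288,224)),0,160,0,0,0)])
cv2.imwrite("pics/w2.png",im)
E
```

```text
t: 7.3
eef_pos: [0.3718, 0.3109, 0.1884]
tool_rot: [0.518, 0.481, 0.518, -0.481]
contact_force: [0.6, -0.4, 0.2]
gripper_width: 0.7
t 7.3 pos [0.3718 0.3109 0.1884] jaw 4.3 down -1.0 w 0.7 F [ 0.6 -0.4  0.2] q [-0.23  0.32 -0.7   2.03  0.26  0.89 -1.  ]
see [([253.0, 169.0, 30.0, 38.0], 0.97)]
coupling 695 [0.038 0.051] [367.4 322. ] [28.1 28.3] 46.2
tape 2656 [0.034 0.036] [412.9 212.4] [75.2 60.7] 22.9
hosetail 53 [0.014 0.018] [458.   93.6] [ 6.  22.3] 66.8
elbow top [0.03  0.034] [ 620. -232.] [95. 85.]
```

View pics/w2.png

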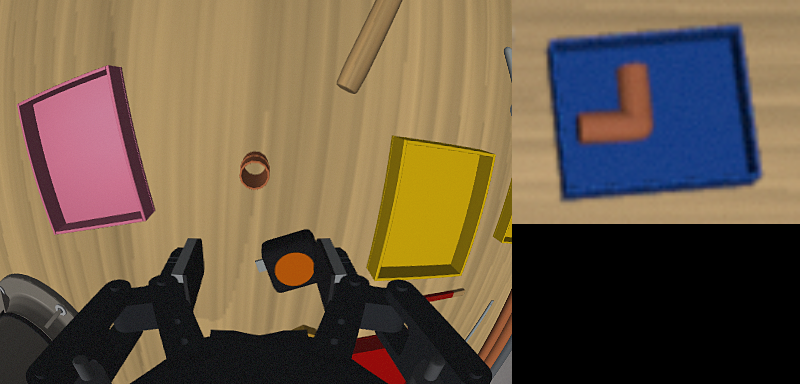

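```bash
python3 -m jog '[{"gripper":0.3,"dx":-0.003,"dy":0.009,"dz":-0.04,"rx":0,"ry":0,"rz":0},{"gripper":0.3,"dx":-0.003,"dy":0.009,"dz":-0.08,"rx":0,"ry":0,"rz":0},{"gripper":0.3,"dx":-0.003,"dy":0.009,"dz":-0.12,"rx":0,"ry":0,"rz":0},{"gripper":0.3,"dx":-0.003,"dy":0.009,"dz":-0.156,"rx":0,"ry":0,"rz":0},{"gripper":0.3,"dx":-0.003,"dy":0.009,"dz":-0.156,"rx":0,"ry":0,"rz":0},{"gripper":0.3,"dx":-0.003,"dy":0.009,"dz":-0.156,"rx":0,"ry":0,"rz":0}]'; python3 st.py
```

```text
t: 8.05
eef_pos: [0.3697, 0.3186, 0.0325]
tool_rot: [0.517, 0.482, 0.517, -0.482]
contact_force: [0.5, 0.8, 0.4]
gripper_width: 0.702
t 8.05 pos [0.3697 0.3186 0.0325] jaw 4.1 down -1.0 w 0.702 F [0.5 0.8 0.4] q [-0.4   0.57 -0.54  2.12  0.52  0.59 -1.25]
```

```bash
python3 -m jog '[{"gripper":0.9,"dx":0,"dy":0,"dz":0,"rx":0,"ry":0,"rz":0},{"gripper":0.9,"dx":0,"dy":0,"dz":0,"rx":0,"ry":0,"rz":0},{"gripper":0.9,"dx":0,"dy":0,"dz":0,"rx":0,"ry":0,"rz":0},{"gripper":0.9,"dx":0,"dy":0,"dz":0,"rx":0,"ry":0,"rz":0},{"gripper":0.9,"dx":0,"dy":0,"dz":0,"rx":0,"ry":0,"rz":0},{"gripper":0.9,"dx":0,"dy":0,"dz":0,"rx":0,"ry":0,"rz":0}]' 40; python3 st.py
```

```text
t: 8.65
eef_pos: [0.3705, 0.32, 0.0341]
tool_rot: [0.518, 0.483, 0.517, -0.481]
contact_force: [-1.2, -0.5, 7.8]
gripper_width: 0.319
t 8.65 pos [0.3705 0.32   0.0341] jaw 4.1 down -1.0 w 0.319 F [-1.2 -0.5  7.8] q [-0.4   0.57 -0.54  2.12  0.53  0.59 -1.25]
```

```bash
python3 -m jog '[{"gripper":0.9,"dx":0,"dy":0,"dz":0.04,"rx":0,"ry":0,"rz":0},{"gripper":0.9,"dx":0,"dy":0,"dz":0.08,"rx":0,"ry":0,"rz":0},{"gripper":0.9,"dx":0.015,"dy":-0.035,"dz":0.11,"rx":0,"ry":0,"rz":0},{"gripper":0.9,"dx":0.03,"dy":-0.08,"dz":0.11,"rx":0,"ry":0,"rz":0},{"gripper":0.9,"dx":0.045,"dy":-0.125,"dz":0.11,"rx":0,"ry":0,"rz":0},{"gripper":0.9,"dx":0.06,"dy":-0.17,"dz":0.11,"rx":0,"ry":0,"rz":0},{"gripper":0.9,"dx":0.075,"dy":-0.215,"dz":0.11,"rx":0,"ry":0,"rz":0},{"gripper":0.9,"dx":0.09,"dy":-0.26,"dz":0.11,"rx":0,"ry":0,"rz":0},{"gripper":0.9,"dx":0.11,"dy":-0.3,"dz":0.11,"rx":0,"ry":0,"rz":0},{"gripper":0.9,"dx":0.126,"dy":-0.345,"dz":0.11,"rx":0,"ry":0,"rz":0}]'; python3 -m jog '[{"gripper":0.9,"dx":0.018,"dy":-0.045,"dz":0,"rx":0,"ry":0,"rz":0},{"gripper":0.9,"dx":0.036,"dy":-0.09,"dz":0,"rx":0,"ry":0,"rz":0},{"gripper":0.9,"dx":0.054,"dy":-0.135,"dz":0,"rx":0,"ry":0,"rz":0},{"gripper":0.9,"dx":0.072,"dy":-0.18,"dz":0,"rx":0,"ry":0,"rz":0},{"gripper":0.9,"dx":0.09,"dy":-0.225,"dz":0,"rx":0,"ry":0,"rz":0},{"gripper":0.9,"dx":0.1,"dy":-0.26,"dz":0,"rx":0,"ry":0,"rz":0},{"gripper":0.9,"dx":0.108,"dy":-0.294,"dz":0,"rx":0,"ry":0,"rz":0},{"gripper":0.9,"dx":0.108,"dy":-0.294,"dz":0,"rx":0,"ry":0,"rz":0},{"gripper":0.9,"dx":0.108,"dy":-0.294,"dz":-0.03,"rx":0,"ry":0,"rz":0},{"gripper":0.9,"dx":0.108,"dy":-0.294,"dz":-0.03,"rx":0,"ry":0,"rz":0}]'; python3 st.py
python3 - <<'E'
from h import *
cv2.imwrite("pics/s3.png",cv2.resize(read_camera("scene")["pixels"][130:260,120:320],None,fx=3,fy=3))
E
```

```text
t: 9.65
eef_pos: [0.4965, -0.0273, 0.1437]
tool_rot: [0.519, 0.482, 0.517, -0.481]
contact_force: [0.9, 0.7, -1.4]
gripper_width: 0.317
t: 10.65
eef_pos: [0.6009, -0.3187, 0.1096]
tool_rot: [0.516, 0.481, 0.52, -0.482]
contact_force: [-2.1, 1.5, -0.6]
gripper_width: 0.318
t 10.65 pos [ 0.6009 -0.3187  0.1096] jaw 4.1 down -1.0 w 0.318 F [-2.1  1.5 -0.6] q [ 0.7   0.67 -0.45  1.62  0.34  0.93  0.2 ]
```

View pics/s3.png

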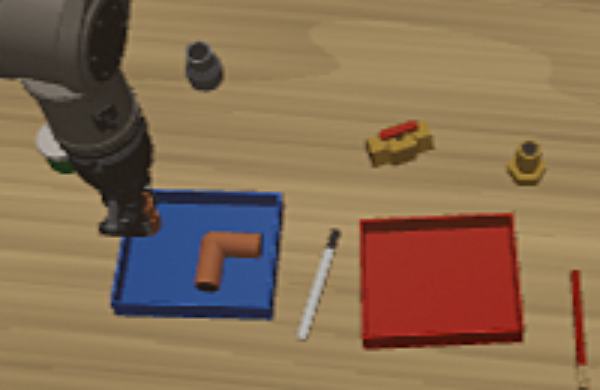

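The coupling is held upright at (148,210) over the blue tray, clear of the elbow at (225,258). Lowering and releasing.

```bash
python3 -m jog '[{"gripper":0.9,"dx":0,"dy":0,"dz":-0.03,"rx":0,"ry":0,"rz":0},{"gripper":0.9,"dx":0,"dy":0,"dz":-0.055,"rx":0,"ry":0,"rz":0},{"gripper":0.9,"dx":0,"dy":0,"dz":-0.07,"rx":0,"ry":0,"rz":0},{"gripper":0.9,"dx":0,"dy":0,"dz":-0.075,"rx":0,"ry":0,"rz":0},{"gripper":0.9,"dx":0,"dy":0,"dz":-0.075,"rx":0,"ry":0,"rz":0},{"gripper":0.9,"dx":0,"dy":0,"dz":-0.075,"rx":0,"ry":0,"rz":0}]'; python3 st.py; python3 -m jog '[{"gripper":0.5,"dx":0,"dy":0,"dz":0,"rx":0,"ry":0,"rz":0},{"gripper":0.4,"dx":0,"dy":0,"dz":0,"rx":0,"ry":0,"rz":0},{"gripper":0.4,"dx":0,"dy":0,"dz":0,"rx":0,"ry":0,"rz":0},{"gripper":0.4,"dx":0,"dy":0,"dz":0,"rx":0,"ry":0,"rz":0},{"gripper":0.4,"dx":0,"dy":0,"dz":0.02,"rx":0,"ry":0,"rz":0},{"gripper":0.4,"dx":0,"dy":0,"dz":0.05,"rx":0,"ry":0,"rz":0},{"gripper":0.4,"dx":0,"dy":0,"dz":0.09,"rx":0,"ry":0,"rz":0},{"gripper":0.4,"dx":0,"dy":0,"dz":0.13,"rx":0,"ry":0,"rz":0}]'; python3 st.py
```

```text
t: 11.3
eef_pos: [0.6043, -0.3198, 0.0388]
tool_rot: [0.518, 0.482, 0.517, -0.481]
contact_force: [0.7, 0.1, -1.1]
gripper_width: 0.318
t 11.3 pos [ 0.6043 -0.3198  0.0388] jaw 4.2 down -1.0 w 0.318 F [ 0.7  0.1 -1.1] q [ 0.68  0.76 -0.41  1.65  0.39  0.81  0.17]
t: 12.1
eef_pos: [0.603, -0.3196, 0.1682]
tool_rot: [0.517, 0.482, 0.518, -0.482]
contact_force: [0.1, -0.4, 0.5]
gripper_width: 0.601
t 12.1 pos [ 0.603  -0.3196  0.1682] jaw 4.1 down -1.0 w 0.601 F [ 0.1 -0.4  0.5] q [ 0.72  0.61 -0.47  1.58  0.31  1.02  0.23]
```

```bash
python3 -m jog '[{"gripper":0.3,"dx":-0.017,"dy":0.045,"dz":0.02,"rx":0,"ry":0,"rz":0},{"gripper":0.3,"dx":-0.034,"dy":0.09,"dz":0.02,"rx":0,"ry":0,"rz":0},{"gripper":0.3,"dx":-0.051,"dy":0.135,"dz":0.02,"rx":0,"ry":0,"rz":0},{"gripper":0.3,"dx":-0.068,"dy":0.18,"dz":0.02,"rx":0,"ry":0,"rz":0},{"gripper":0.3,"dx":-0.085,"dy":0.225,"dz":0.02,"rx":0,"ry":0,"rz":0},{"gripper":0.3,"dx":-0.102,"dy":0.27,"dz":0.02,"rx":0,"ry":0,"rz":0},{"gripper":0.3,"dx":-0.119,"dy":0.315,"dz":0.02,"rx":0,"ry":0,"rz":0},{"gripper":0.3,"dx":-0.136,"dy":0.36,"dz":0.02,"rx":0,"ry":0,"rz":0},{"gripper":0.3,"dx":-0.15,"dy":0.392,"dz":0.02,"rx":0,"ry":0,"rz":0},{"gripper":0.3,"dx":-0.15,"dy":0.392,"dz":0.02,"rx":0,"ry":0,"rz":0}]'; python3 -m jog '[{"gripper":0.3,"dx":0,"dy":0,"dz":0,"rx":0,"ry":0,"rz":0},{"gripper":0.3,"dx":0,"dy":0,"dz":0,"rx":0,"ry":0,"rz":0}]'; python3 st.py;python3 - <<'E'
from h import *
w=read_camera("wrist");P=cloud(w,True);t=read_camera("top")
for n,c,r,z0 in(("hosetail",(.454,.073),.045,.006),("spout",(.454,.073),.045,.022),("valve",(.443,-.072),.06,.008)):
    p=near(P,c,r,z0);p=p[p[:,2]<.07]
    if len(p)<20: print(n,len(p));continue
    a=cv2.minAreaRect((p[:,:2]*1000).astype(np.float32));print(n,len(p),np.percentile(p[:,2],[50,98]).round(3),np.round(a[0],1),np.round(a[1],1),round(a[2],1))
cv2.imwrite("pics/w4.png",np.hstack([w["pixels"],cv2.copyMakeBorder(cv2.resize(t["pixels"][110:180,285:375],(288,224)),0,160,0,0,0)]))
E
```

```text
t: 13.1
eef_pos: [0.4515, 0.0771, 0.1878]
tool_rot: [0.52, 0.48, 0.52, -0.479]
contact_force: [0.2, 0.6, -0.3]
gripper_width: 0.701
t: 13.3
eef_pos: [0.4538, 0.0711, 0.1872]
tool_rot: [0.517, 0.482, 0.517, -0.482]
contact_force: [0.3, 0.5, -0.2]
gripper_width: 0.7
t 13.3 pos [0.4538 0.0711 0.1872] jaw 4.0 down -1.0 w 0.7 F [ 0.3  0.5 -0.2] q [ 0.3   0.27 -0.67  2.08  0.22  0.86 -0.43]
hosetail 1295 [0.048 0.054] [453.2  80.5] [38.  34.3] 6.7
spout 800 [0.052 0.054] [453.9  77.4] [26.9 26.1] 8.9
valve 1858 [0.034 0.052] [441.7 -70.9] [39.2 74.4] 26.0
```

View pics/w4.png

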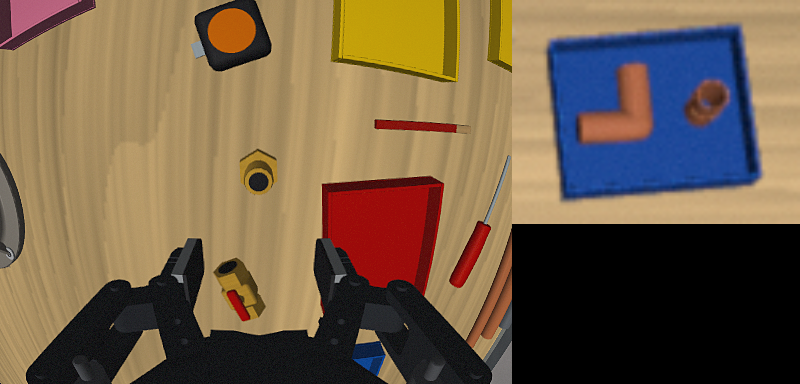

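The coupling stands upright in blue, beside the elbow (inset 708,100). The hose tail is at (258,175) in the wrist view, clear of everything; depth gives its spout at (0.454,0.076). Descending.

```bash
python3 -m jog '[{"gripper":0.3,"dx":0,"dy":0.0045,"dz":-0.04,"rx":0,"ry":0,"rz":0},{"gripper":0.3,"dx":0,"dy":0.0045,"dz":-0.08,"rx":0,"ry":0,"rz":0},{"gripper":0.3,"dx":0,"dy":0.0045,"dz":-0.12,"rx":0,"ry":0,"rz":0},{"gripper":0.3,"dx":0,"dy":0.0045,"dz":-0.148,"rx":0,"ry":0,"rz":0},{"gripper":0.3,"dx":0,"dy":0.0045,"dz":-0.148,"rx":0,"ry":0,"rz":0},{"gripper":0.3,"dx":0,"dy":0.0045,"dz":-0.148,"rx":0,"ry":0,"rz":0}]'; python3 st.py;  python3 -m jog '[{"gripper":0.9,"dx":0,"dy":0,"dz":0,"rx":0,"ry":0,"rz":0},{"gripper":0.9,"dx":0,"dy":0,"dz":0,"rx":0,"ry":0,"rz":0},{"gripper":0.9,"dx":0,"dy":0,"dz":0,"rx":0,"ry":0,"rz":0},{"gripper":0.9,"dx":0,"dy":0,"dz":0,"rx":0,"ry":0,"rz":0},{"gripper":0.9,"dx":0,"dy":0,"dz":0,"rx":0,"ry":0,"rz":0},{"gripper":0.9,"dx":0,"dy":0,"dz":0,"rx":0,"ry":0,"rz":0}]' 50; python3 st.py
```

```text
t: 14.0
eef_pos: [0.4536, 0.0763, 0.0394]
tool_rot: [0.517, 0.482, 0.518, -0.482]
contact_force: [0.2, 0.2, 0.1]
gripper_width: 0.699
t 14.0 pos [0.4536 0.0763 0.0394] jaw 4.1 down -1.0 w 0.699 F [0.2 0.2 0.1] q [ 0.13  0.52 -0.52  2.18  0.49  0.55 -0.68]
t: 14.6
eef_pos: [0.4544, 0.0767, 0.0408]
tool_rot: [0.518, 0.482, 0.517, -0.481]
contact_force: [-0.6, 0.4, 7.9]
gripper_width: 0.291
t 14.6 pos [0.4544 0.0767 0.0408] jaw 4.1 down -1.0 w 0.291 F [-0.6  0.4  7.9] q [ 0.13  0.52 -0.52  2.18  0.49  0.55 -0.69]
```

```bash
python3 -m jog '[{"gripper":0.9,"dx":0,"dy":0,"dz":0.04,"rx":0,"ry":0,"rz":0},{"gripper":0.9,"dx":0,"dy":0,"dz":0.08,"rx":0,"ry":0,"rz":0},{"gripper":0.9,"dx":0.02,"dy":0.036,"dz":0.1,"rx":0,"ry":0,"rz":0},{"gripper":0.9,"dx":0.042,"dy":0.078,"dz":0.1,"rx":0,"ry":0,"rz":0},{"gripper":0.9,"dx":0.064,"dy":0.12,"dz":0.1,"rx":0,"ry":0,"rz":0},{"gripper":0.9,"dx":0.086,"dy":0.162,"dz":0.1,"rx":0,"ry":0,"rz":0},{"gripper":0.9,"dx":0.108,"dy":0.204,"dz":0.1,"rx":0,"ry":0,"rz":0},{"gripper":0.9,"dx":0.124,"dy":0.232,"dz":0.1,"rx":0,"ry":0,"rz":0},{"gripper":0.9,"dx":0.134,"dy":0.25,"dz":0.09,"rx":0,"ry":0,"rz":0},{"gripper":0.9,"dx":0.134,"dy":0.25,"dz":0.07,"rx":0,"ry":0,"rz":0}]'; python3 st.py; python3 -m jog '[{"gripper":0.9,"dx":0,"dy":0,"dz":-0.03,"rx":0,"ry":0,"rz":0},{"gripper":0.9,"dx":0,"dy":0,"dz":-0.055,"rx":0,"ry":0,"rz":0},{"gripper":0.9,"dx":0,"dy":0,"dz":-0.065,"rx":0,"ry":0,"rz":0},{"gripper":0.9,"dx":0,"dy":0,"dz":-0.065,"rx":0,"ry":0,"rz":0},{"gripper":0.9,"dx":0,"dy":0,"dz":-0.065,"rx":0,"ry":0,"rz":0}]'; python3 st.py
```

```text
t: 15.6
eef_pos: [0.5888, 0.3314, 0.1115]
tool_rot: [0.518, 0.483, 0.519, -0.479]
contact_force: [0.1, 0.3, -1.3]
gripper_width: 0.286
t 15.6 pos [0.5888 0.3314 0.1115] jaw 4.3 down -1.0 w 0.286 F [ 0.1  0.3 -1.3] q [-0.21  0.69 -0.58  1.64  0.44  0.94 -0.87]
t: 16.1
eef_pos: [0.5877, 0.3268, 0.0453]
tool_rot: [0.518, 0.482, 0.518, -0.481]
contact_force: [0.7, -0.5, -1.5]
gripper_width: 0.289
t 16.1 pos [0.5877 0.3268 0.0453] jaw 4.1 down -1.0 w 0.289 F [ 0.7 -0.5 -1.5] q [-0.23  0.77 -0.54  1.67  0.5   0.85 -0.91]
```

```bash
python3 -m jog '[{"gripper":0.5,"dx":0,"dy":0,"dz":0,"rx":0,"ry":0,"rz":0},{"gripper":0.4,"dx":0,"dy":0,"dz":0,"rx":0,"ry":0,"rz":0},{"gripper":0.4,"dx":0,"dy":0,"dz":0,"rx":0,"ry":0,"rz":0},{"gripper":0.4,"dx":0,"dy":0,"dz":0,"rx":0,"ry":0,"rz":0},{"gripper":0.4,"dx":0,"dy":0,"dz":0.02,"rx":0,"ry":0,"rz":0},{"gripper":0.4,"dx":0,"dy":0,"dz":0.05,"rx":0,"ry":0,"rz":0},{"gripper":0.4,"dx":0,"dy":0,"dz":0.09,"rx":0,"ry":0,"rz":0},{"gripper":0.2,"dx":0,"dy":0,"dz":0.13,"rx":0,"ry":0,"rz":0},{"gripper":0.2,"dx":-0.015,"dy":-0.04,"dz":0.13,"rx":0,"ry":0,"rz":7},{"gripper":0.2,"dx":-0.03,"dy":-0.085,"dz":0.13,"rx":0,"ry":0,"rz":14}]'; python3 -m jog '[{"gripper":0.2,"dx":-0.017,"dy":-0.045,"dz":0,"rx":0,"ry":0,"rz":4},{"gripper":0.2,"dx":-0.034,"dy":-0.09,"dz":0,"rx":0,"ry":0,"rz":8},{"gripper":0.2,"dx":-0.05,"dy":-0.135,"dz":0,"rx":0,"ry":0,"rz":8},{"gripper":0.2,"dx":-0.066,"dy":-0.18,"dz":0,"rx":0,"ry":0,"rz":8},{"gripper":0.2,"dx":-0.082,"dy":-0.225,"dz":0,"rx":0,"ry":0,"rz":8},{"gripper":0.2,"dx":-0.1,"dy":-0.27,"dz":0,"rx":0,"ry":0,"rz":8},{"gripper":0.2,"dx":-0.115,"dy":-0.313,"dz":0,"rx":0,"ry":0,"rz":8},{"gripper":0.2,"dx":-0.115,"dy":-0.313,"dz":0,"rx":0,"ry":0,"rz":8},{"gripper":0.2,"dx":-0.115,"dy":-0.313,"dz":0,"rx":0,"ry":0,"rz":8}]'; python3 st.py;python3 - <<'E'
from h import *
w=read_camera("wrist");P=cloud(w,True);t=read_camera("top");Q=cloud(t)
for n,P in(("w",P),("t",Q)):
  for c,r,z0 in(((.443,-.072),.05,.006),((.443,-.072),.05,.041)):
    p=near(P,c,r,z0);p=p[p[:,2]<.06]
    if len(p)<8: print(n,len(p));continue
    a=cv2.minAreaRect((p[:,:2]*1000).astype(np.float32));print(n,len(p),np.percentile(p[:,2],[50,98]).round(3),np.round(a[0],1),np.round(a[1],1),round(a[2],1))
p=near(Q,(.588,.327),.035,.006);print("hosetail",p.mean(0).round(3),np.percentile(p[:,2],98))
cv2.imwrite("pics/w5.png",np.hstack([w["pixels"],cv2.copyMakeBorder(cv2.resize(t["pixels"][115:185,90:180],(288,224)),0,160,0,0,0)]))
E
```

```text
t: 17.1
eef_pos: [0.5575, 0.2438, 0.1777]
tool_rot: [0.575, 0.414, 0.574, -0.411]
contact_force: [0.5, -1.3, -0.2]
gripper_width: 0.802
t: 18.0
eef_pos: [0.4425, -0.0723, 0.1754]
tool_rot: [0.6, 0.375, 0.599, -0.375]
contact_force: [0.3, 0.7, -0.6]
gripper_width: 0.801
t 18.0 pos [ 0.4425 -0.0723  0.1754] jaw 26.0 down -1.0 w 0.801 F [ 0.3  0.7 -0.6] q [ 0.68  0.28 -0.74  2.11  0.26  0.83  0.23]
w 2992 [0.034 0.052] [441.3 -71.6] [38.9 73.2] 25.8
w 653 [0.051 0.052] [441.6 -71.2] [11.4 46.2] 25.5
t 0
t 0
hosetail [0.585 0.322 0.031] 0.058437996984769855
```

View pics/w5.png

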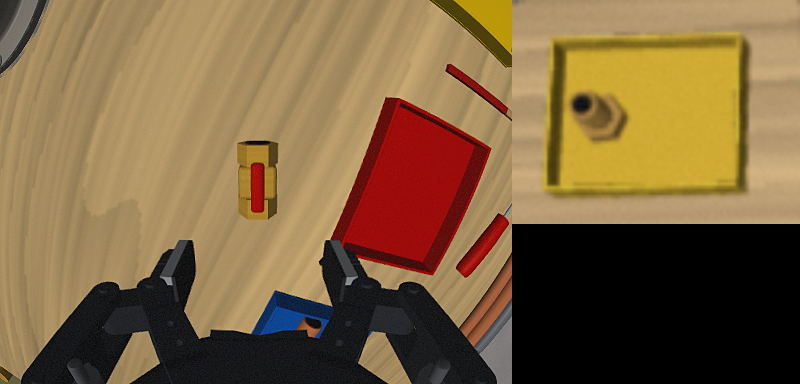

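The hose tail stands on its foot in yellow (inset 603,118). The jaws are square to the valve at (258,180), and the depth fit gives (0.4413,-0.0715), handle top at 51 mm. Gripping the valve.

```bash
python3 -m jog '[{"gripper":0.2,"dx":-0.001,"dy":0.001,"dz":-0.04,"rx":0,"ry":0,"rz":0},{"gripper":0.2,"dx":-0.001,"dy":0.001,"dz":-0.08,"rx":0,"ry":0,"rz":0},{"gripper":0.2,"dx":-0.001,"dy":0.001,"dz":-0.115,"rx":0,"ry":0,"rz":0},{"gripper":0.2,"dx":-0.001,"dy":0.001,"dz":-0.148,"rx":0,"ry":0,"rz":0},{"gripper":0.2,"dx":-0.001,"dy":0.001,"dz":-0.148,"rx":0,"ry":0,"rz":0},{"gripper":0.2,"dx":-0.001,"dy":0.001,"dz":-0.148,"rx":0,"ry":0,"rz":0}]'; python3 st.py;  python3 -m jog '[{"gripper":0.9,"dx":0,"dy":0,"dz":0,"rx":0,"ry":0,"rz":0},{"gripper":0.9,"dx":0,"dy":0,"dz":0,"rx":0,"ry":0,"rz":0},{"gripper":0.9,"dx":0,"dy":0,"dz":0,"rx":0,"ry":0,"rz":0},{"gripper":0.9,"dx":0,"dy":0,"dz":0,"rx":0,"ry":0,"rz":0},{"gripper":0.9,"dx":0,"dy":0,"dz":0,"rx":0,"ry":0,"rz":0},{"gripper":0.9,"dx":0,"dy":0,"dz":0,"rx":0,"ry":0,"rz":0}]' 60; python3 st.py
```

```text
t: 18.7
eef_pos: [0.4419, -0.0686, 0.0267]
tool_rot: [0.6, 0.373, 0.601, -0.373]
contact_force: [-0.0, 0.2, -0.0]
gripper_width: 0.8
t 18.7 pos [ 0.4419 -0.0686  0.0267] jaw 26.3 down -1.0 w 0.8 F [-0.   0.2 -0. ] q [ 0.48  0.54 -0.56  2.21  0.57  0.53 -0.05]
t: 19.3
eef_pos: [0.4424, -0.0705, 0.0279]
tool_rot: [0.601, 0.374, 0.599, -0.374]
contact_force: [-1.5, 1.0, 10.1]
gripper_width: 0.413
t 19.3 pos [ 0.4424 -0.0705  0.0279] jaw 26.1 down -1.0 w 0.413 F [-1.5  1.  10.1] q [ 0.48  0.54 -0.55  2.21  0.57  0.53 -0.06]
```

```bash
python3 -m jog '[{"gripper":0.9,"dx":0,"dy":0,"dz":0.04,"rx":0,"ry":0,"rz":0},{"gripper":0.9,"dx":0,"dy":0,"dz":0.08,"rx":0,"ry":0,"rz":0},{"gripper":0.9,"dx":0.018,"dy":0.038,"dz":0.1,"rx":0,"ry":0,"rz":-5},{"gripper":0.9,"dx":0.036,"dy":0.078,"dz":0.11,"rx":0,"ry":0,"rz":-10},{"gripper":0.9,"dx":0.055,"dy":0.12,"dz":0.11,"rx":0,"ry":0,"rz":-15},{"gripper":0.9,"dx":0.075,"dy":0.162,"dz":0.11,"rx":0,"ry":0,"rz":-20},{"gripper":0.9,"dx":0.095,"dy":0.204,"dz":0.11,"rx":0,"ry":0,"rz":-25},{"gripper":0.9,"dx":0.114,"dy":0.246,"dz":0.11,"rx":0,"ry":0,"rz":-25},{"gripper":0.9,"dx":0.132,"dy":0.285,"dz":0.11,"rx":0,"ry":0,"rz":-25},{"gripper":0.9,"dx":0.147,"dy":0.317,"dz":0.11,"rx":0,"ry":0,"rz":-25}]'; python3 -m jog '[{"gripper":0.9,"dx":0,"dy":0,"dz":0,"rx":0,"ry":0,"rz":0},{"gripper":0.9,"dx":0,"dy":0,"dz":-0.03,"rx":0,"ry":0,"rz":0},{"gripper":0.9,"dx":0,"dy":0,"dz":-0.06,"rx":0,"ry":0,"rz":0},{"gripper":0.9,"dx":0,"dy":0,"dz":-0.085,"rx":0,"ry":0,"rz":0},{"gripper":0.9,"dx":0,"dy":0,"dz":-0.1,"rx":0,"ry":0,"rz":0},{"gripper":0.9,"dx":0,"dy":0,"dz":-0.105,"rx":0,"ry":0,"rz":0},{"gripper":0.9,"dx":0,"dy":0,"dz":-0.105,"rx":0,"ry":0,"rz":0},{"gripper":0.9,"dx":0,"dy":0,"dz":-0.105,"rx":0,"ry":0,"rz":0}]'; python3 st.py
```

```text
t: 20.3
eef_pos: [0.5888, 0.2493, 0.1373]
tool_rot: [0.505, 0.495, 0.505, -0.494]
contact_force: [0.9, -0.3, -1.6]
gripper_width: 0.411
t: 21.1
eef_pos: [0.589, 0.2467, 0.0324]
tool_rot: [0.505, 0.496, 0.505, -0.495]
contact_force: [-0.7, 0.4, -2.1]
gripper_width: 0.41
t 21.1 pos [0.589  0.2467 0.0324] jaw 1.1 down -1.0 w 0.41 F [-0.7  0.4 -2.1] q [-0.12  0.74 -0.52  1.76  0.5   0.78 -0.88]
```

```bash
python3 -m jog '[{"gripper":0.4,"dx":0,"dy":0,"dz":0,"rx":0,"ry":0,"rz":0},{"gripper":0.3,"dx":0,"dy":0,"dz":0,"rx":0,"ry":0,"rz":0},{"gripper":0.3,"dx":0,"dy":0,"dz":0,"rx":0,"ry":0,"rz":0},{"gripper":0.3,"dx":0,"dy":0,"dz":0,"rx":0,"ry":0,"rz":0},{"gripper":0.3,"dx":0,"dy":0,"dz":0.03,"rx":0,"ry":0,"rz":0},{"gripper":0.3,"dx":0,"dy":0,"dz":0.07,"rx":0,"ry":0,"rz":0},{"gripper":0.3,"dx":0,"dy":0,"dz":0.11,"rx":0,"ry":0,"rz":0},{"gripper":0.3,"dx":0,"dy":0,"dz":0.15,"rx":0,"ry":0,"rz":0},{"gripper":0.3,"dx":-0.015,"dy":-0.04,"dz":0.15,"rx":0,"ry":0,"rz":0},{"gripper":0.3,"dx":-0.033,"dy":-0.083,"dz":0.15,"rx":0,"ry":0,"rz":0}]'; python3 -m jog '[{"gripper":0.3,"dx":-0.018,"dy":-0.045,"dz":0,"rx":0,"ry":0,"rz":0},{"gripper":0.3,"dx":-0.036,"dy":-0.09,"dz":0,"rx":0,"ry":0,"rz":0},{"gripper":0.3,"dx":-0.054,"dy":-0.135,"dz":0,"rx":0,"ry":0,"rz":0},{"gripper":0.3,"dx":-0.072,"dy":-0.18,"dz":0,"rx":0,"ry":0,"rz":0},{"gripper":0.3,"dx":-0.09,"dy":-0.225,"dz":0,"rx":0,"ry":0,"rz":0},{"gripper":0.3,"dx":-0.108,"dy":-0.27,"dz":0,"rx":0,"ry":0,"rz":0},{"gripper":0.3,"dx":-0.126,"dy":-0.315,"dz":0,"rx":0,"ry":0,"rz":0},{"gripper":0.3,"dx":-0.144,"dy":-0.36,"dz":0,"rx":0,"ry":0,"rz":0},{"gripper":0.3,"dx":-0.162,"dy":-0.405,"dz":0,"rx":0,"ry":0,"rz":0},{"gripper":0.3,"dx":-0.18,"dy":-0.45,"dz":0,"rx":0,"ry":0,"rz":0}]'; python3 -m jog '[{"gripper":0.3,"dx":-0.014,"dy":-0.03,"dz":0,"rx":0,"ry":0,"rz":0},{"gripper":0.3,"dx":-0.014,"dy":-0.03,"dz":0,"rx":0,"ry":0,"rz":0},{"gripper":0.3,"dx":-0.014,"dy":-0.03,"dz":0,"rx":0,"ry":0,"rz":0}]'; python3 st.py;python3 - <<'E'
from h import *
w=read_camera("wrist");P=cloud(w,True);t=read_camera("top")
for c,r,z0 in(((.362,-.316),.045,.006),((.362,-.316),.045,.04)):
    p=near(P,c,r,z0);p=p[p[:,2]<.065]
    if len(p)<8: print(len(p));continue
    a=cv2.minAreaRect((p[:,:2]*1000).astype(np.float32));print(len(p),np.percentile(p[:,2],[50,98]).round(3),np.round(a[0],1),np.round(a[1],1),round(a[2],1))
cv2.imwrite("pics/w6.png",np.hstack([w["pixels"],cv2.copyMakeBorder(cv2.resize(t["pixels"][115:185,90:180],(288,224)),0,160,0,0,0)]))
E
```

```text
t: 22.1
eef_pos: [0.5559, 0.1649, 0.183]
tool_rot: [0.506, 0.496, 0.505, -0.493]
contact_force: [1.3, -1.2, -0.4]
gripper_width: 0.698
t: 23.1
eef_pos: [0.3744, -0.288, 0.1816]
tool_rot: [0.505, 0.495, 0.505, -0.495]
contact_force: [0.4, 0.2, -0.1]
gripper_width: 0.704
t: 23.4
eef_pos: [0.3611, -0.3165, 0.1812]
tool_rot: [0.504, 0.496, 0.505, -0.495]
contact_force: [0.8, 0.5, -0.9]
gripper_width: 0.698
t 23.4 pos [ 0.3611 -0.3165  0.1812] jaw 1.0 down -1.0 w 0.698 F [ 0.8  0.5 -0.9] q [ 1.01  0.28 -0.48  2.05  0.17  0.84  0.44]
1703 [0.052 0.054] [ 359.7 -314.3] [37.4 42.9] 88.7
1013 [0.053 0.054] [ 359.4 -317.3] [30.6 31.4] 0.2
```

View pics/w6.png

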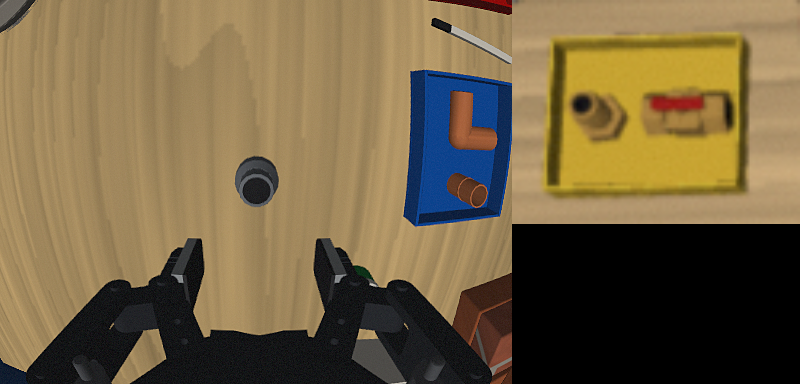

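The valve lies flat in yellow with its handle up (inset 687,113), clear of the hose tail. The reducer is at (257,182), neck centre (0.3595,-0.317). I'll grip the neck above the cone.

```bash
python3 -m jog '[{"gripper":0.3,"dx":-0.002,"dy":0,"dz":-0.04,"rx":0,"ry":0,"rz":0},{"gripper":0.3,"dx":-0.002,"dy":0,"dz":-0.08,"rx":0,"ry":0,"rz":0},{"gripper":0.3,"dx":-0.002,"dy":0,"dz":-0.115,"rx":0,"ry":0,"rz":0},{"gripper":0.3,"dx":-0.002,"dy":0,"dz":-0.132,"rx":0,"ry":0,"rz":0},{"gripper":0.3,"dx":-0.002,"dy":0,"dz":-0.132,"rx":0,"ry":0,"rz":0},{"gripper":0.3,"dx":-0.002,"dy":0,"dz":-0.132,"rx":0,"ry":0,"rz":0}]'; python3 st.py;  python3 -m jog '[{"gripper":0.9,"dx":0,"dy":0,"dz":0,"rx":0,"ry":0,"rz":0},{"gripper":0.9,"dx":0,"dy":0,"dz":0,"rx":0,"ry":0,"rz":0},{"gripper":0.9,"dx":0,"dy":0,"dz":0,"rx":0,"ry":0,"rz":0},{"gripper":0.9,"dx":0,"dy":0,"dz":0,"rx":0,"ry":0,"rz":0},{"gripper":0.9,"dx":0,"dy":0,"dz":0,"rx":0,"ry":0,"rz":0},{"gripper":0.9,"dx":0,"dy":0,"dz":0,"rx":0,"ry":0,"rz":0}]' 35; python3 st.py
```

```text
t: 24.1
eef_pos: [0.3604, -0.3153, 0.0497]
tool_rot: [0.506, 0.495, 0.506, -0.494]
contact_force: [0.5, 0.7, 0.6]
gripper_width: 0.7
t 24.1 pos [ 0.3604 -0.3153  0.0497] jaw 1.3 down -1.0 w 0.7 F [0.5 0.7 0.6] q [ 0.91  0.5  -0.39  2.14  0.35  0.56  0.29]
t: 24.7
eef_pos: [0.3602, -0.3167, 0.0507]
tool_rot: [0.506, 0.495, 0.504, -0.495]
contact_force: [-0.6, 1.2, 5.2]
gripper_width: 0.361
t 24.7 pos [ 0.3602 -0.3167  0.0507] jaw 1.1 down -1.0 w 0.361 F [-0.6  1.2  5.2] q [ 0.92  0.5  -0.39  2.14  0.35  0.56  0.29]
```

```bash
python3 -m jog '[{"gripper":0.9,"dx":0,"dy":0,"dz":0.04,"rx":0,"ry":0,"rz":0},{"gripper":0.9,"dx":0,"dy":0,"dz":0.08,"rx":0,"ry":0,"rz":0},{"gripper":0.9,"dx":0.025,"dy":0.031,"dz":0.1,"rx":0,"ry":0,"rz":0},{"gripper":0.9,"dx":0.053,"dy":0.066,"dz":0.1,"rx":0,"ry":0,"rz":0},{"gripper":0.9,"dx":0.081,"dy":0.101,"dz":0.1,"rx":0,"ry":0,"rz":0},{"gripper":0.9,"dx":0.109,"dy":0.136,"dz":0.1,"rx":0,"ry":0,"rz":0},{"gripper":0.9,"dx":0.137,"dy":0.171,"dz":0.1,"rx":0,"ry":0,"rz":0},{"gripper":0.9,"dx":0.165,"dy":0.206,"dz":0.1,"rx":0,"ry":0,"rz":0},{"gripper":0.9,"dx":0.193,"dy":0.241,"dz":0.1,"rx":0,"ry":0,"rz":0},{"gripper":0.9,"dx":0.221,"dy":0.276,"dz":0.1,"rx":0,"ry":0,"rz":0}]'; python3 -m jog '[{"gripper":0.9,"dx":0.025,"dy":0.03,"dz":0,"rx":0,"ry":0,"rz":0},{"gripper":0.9,"dx":0.025,"dy":0.03,"dz":-0.02,"rx":0,"ry":0,"rz":0},{"gripper":0.9,"dx":0.025,"dy":0.03,"dz":-0.05,"rx":0,"ry":0,"rz":0},{"gripper":0.9,"dx":0.025,"dy":0.03,"dz":-0.075,"rx":0,"ry":0,"rz":0},{"gripper":0.9,"dx":0.025,"dy":0.03,"dz":-0.09,"rx":0,"ry":0,"rz":0},{"gripper":0.9,"dx":0.025,"dy":0.03,"dz":-0.095,"rx":0,"ry":0,"rz":0},{"gripper":0.9,"dx":0.025,"dy":0.03,"dz":-0.095,"rx":0,"ry":0,"rz":0},{"gripper":0.9,"dx":0.025,"dy":0.03,"dz":-0.095,"rx":0,"ry":0,"rz":0}]'; python3 st.py
```

```text
t: 25.7
eef_pos: [0.5815, -0.039, 0.1502]
tool_rot: [0.505, 0.495, 0.504, -0.495]
contact_force: [1.5, -0.4, -0.2]
gripper_width: 0.358
t: 26.5
eef_pos: [0.6061, -0.0103, 0.0554]
tool_rot: [0.505, 0.496, 0.504, -0.495]
contact_force: [-0.1, 0.0, 0.0]
gripper_width: 0.357
t 26.5 pos [ 0.6061 -0.0103  0.0554] jaw 1.1 down -1.0 w 0.357 F [-0.1  0.   0. ] q [ 0.27  0.65 -0.47  1.84  0.42  0.75 -0.42]
```

Release, back off to the right front and check.

```bash
python3 -m jog '[{"gripper":0.5,"dx":0,"dy":0,"dz":0,"rx":0,"ry":0,"rz":0},{"gripper":0.4,"dx":0,"dy":0,"dz":0,"rx":0,"ry":0,"rz":0},{"gripper":0.4,"dx":0,"dy":0,"dz":0,"rx":0,"ry":0,"rz":0},{"gripper":0.4,"dx":0,"dy":0,"dz":0,"rx":0,"ry":0,"rz":0},{"gripper":0.4,"dx":0,"dy":0,"dz":0.03,"rx":0,"ry":0,"rz":0},{"gripper":0.4,"dx":0,"dy":0,"dz":0.07,"rx":0,"ry":0,"rz":0},{"gripper":0.4,"dx":0,"dy":0,"dz":0.12,"rx":0,"ry":0,"rz":0},{"gripper":0.4,"dx":-0.04,"dy":-0.01,"dz":0.14,"rx":0,"ry":0,"rz":0},{"gripper":0.4,"dx":-0.09,"dy":-0.02,"dz":0.15,"rx":0,"ry":0,"rz":0},{"gripper":0.4,"dx":-0.13,"dy":-0.03,"dz":0.15,"rx":0,"ry":0,"rz":0}]';python3 -m jog '[{"gripper":0.4,"dx":0,"dy":0,"dz":0,"rx":0,"ry":0,"rz":0},{"gripper":0.4,"dx":0,"dy":0,"dz":0,"rx":0,"ry":0,"rz":0},{"gripper":0.4,"dx":0,"dy":0,"dz":0,"rx":0,"ry":0,"rz":0}]'; python3 st.py
python3 - <<'E'
from h import *
t=read_camera("top");s=read_camera("scene");T=cloud(t);S=cloud(s)
for n,c in dict(elbow=(.594,-.24),coupling=(.6046,-.32),hosetail=(.588,.327),valve=(.589,.247),reducer=(.606,-.01),tape=(.417,.209),tin=(.484,-.455)).items():
    for m,C in(("top",T),("scene",S)):
        p=near(C,c,.035,.007);print(n,m,len(p),p[:,:2].mean(0).round(3) if len(p) else "",np.percentile(p[:,2],[95,99]).round(3) if len(p) else "")
a=cv2.resize(t["pixels"][105:245,90:420],(792,336));b=cv2.resize(s["pixels"][140:255,120:400],(632,260))
cv2.imwrite("pics/end.png",np.vstack([a,cv2.copyMakeBorder(b,0,0,0,160,0)]))
E
```

```text
t: 27.5
eef_pos: [0.4744, -0.0403, 0.2056]
tool_rot: [0.506, 0.495, 0.504, -0.494]
contact_force: [-0.5, 0.2, -0.1]
gripper_width: 0.601
t: 27.8
eef_pos: [0.4766, -0.04, 0.2046]
tool_rot: [0.505, 0.495, 0.505, -0.494]
contact_force: [-0.4, -0.8, 0.4]
gripper_width: 0.605
t 27.8 pos [ 0.4766 -0.04    0.2046] jaw 1.2 down -1.0 w 0.605 F [-0.4 -0.8  0.4] q [ 0.48  0.26 -0.61  2.03  0.19  0.9  -0.21]
elbow top 315 [ 0.592 -0.244] [0.034 0.035]
elbow scene 223 [ 0.597 -0.24 ] [0.035 0.036]
coupling top 154 [ 0.605 -0.321] [0.055 0.057]
coupling scene 153 [ 0.606 -0.32 ] [0.054 0.056]
hosetail top 243 [0.585 0.322] [0.057 0.058]
hosetail scene 182 [0.593 0.324] [0.059 0.06 ]
valve top 328 [0.585 0.245] [0.056 0.058]
valve scene 274 [0.596 0.246] [0.056 0.058]
reducer top 0  
reducer scene 212 [ 0.614 -0.01 ] [0.059 0.061]
tape top 506 [0.417 0.207] [0.037 0.038]
tape scene 286 [0.423 0.21 ] [0.039 0.04 ]
tin top 379 [ 0.483 -0.454] [0.043 0.044]
tin scene 241 [ 0.489 -0.451] [0.044 0.046]
```

View pics/end.png

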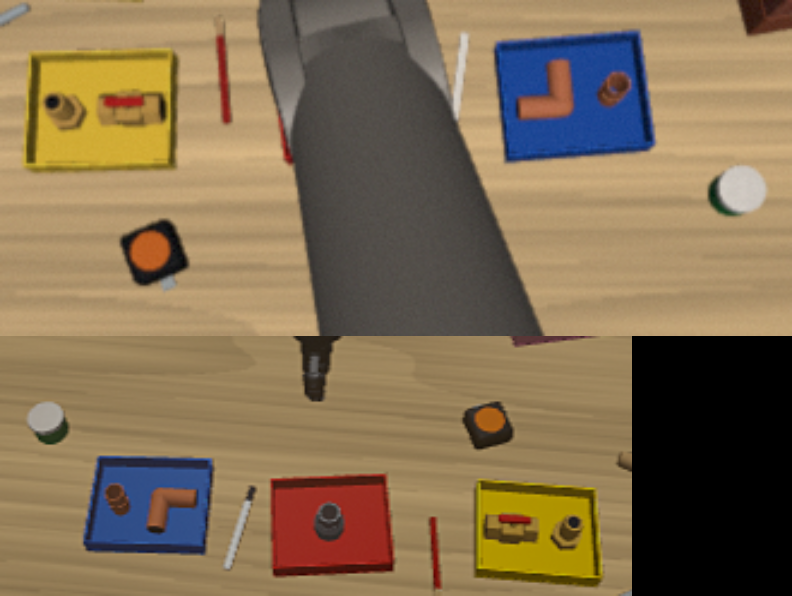

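The picture shows every fitting upright and apart in its tray:
- **Blue:** coupling (117,498) and elbow (170,508).
- **Red:** reducer (329,520).
- **Yellow:** valve (511,527) and hose tail (570,530).

Tape and tin are where they were, and the gripper is clear of everything. Handing in.

```bash
python3 -c "from station import *; print(hand_in())"
```

```text
the job is handed in; nothing more can be done
None
```

All five fittings are in their trays and the job was handed in at about 28 s. The elbow and coupling are in blue, the hose tail and valve in the large yellow, and the reducer in red.

**Placement:** In the last top and scene pictures each fitting is the same way up as before, and none leans or touches another. Top heights are about 4 mm higher than on the bench, which matches the tray floor: elbow 34–36 mm, coupling 54–57 mm, and hose tail, valve and reducer 56–61 mm.

**Left alone:** Tape and tin read within about 4 mm of where they were in both cameras, which is within measuring error.

**Checks that failed or disagreed:**
- The two cameras differ by up to about 11 mm on some mean positions because they see different sides of each fitting.
- The arm hid the reducer from the top camera, so only the scene camera confirmed its final place.
- The first move command was refused for missing values and moved nothing.

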